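Raise a circuit board to the test probes and hold it there

ROBOT

A 7-joint arm with a two-finger parallel gripper is mounted at the origin on the work surface. World frame = base frame: x ahead of the robot, y to its left, z up, the work surface at z = 0. Lengths are in m, angles in rad, forces in N, time in s.
With the tool pointing down it reaches from about 0.425 to 0.825 m from the base axis. Payload 3.6 kg.
Tool frame: the origin (TCP) lies on the centre line of the jaws, within the pads' length; the fingertips stand 17 mm ahead of it and the grasp point (between the pads) lies 2 mm behind it; z points along the fingers, y is the line along which they close (so a half turn about z gives the same grasp; the last joint's range is limited). The gripper opens to 85 mm and grips with 20 to 120 N. Pads are 22 mm wide; open, the fingers measure 114 mm over their backs; the gripper's body (76 mm by 85 mm) begins 54 mm behind the grasp point. The pads swing forward as they close: fully open they stand 13 mm farther back than shut.
Start: joints at [-1.343, 0.615, -0.013, 1.423, 0.008, 1.103, -0.04], TCP at [0.163, 0.629, 0.248] pointing down, gripper open.
Joint ranges: [-3.12, 3.12], [-0.3, 2.06], [-1.34, 1.32], [0.26, 2.42], [-1.36, 4.5], [0.01, 1.98], [-2.84, 2.84]. Speed limits (rad/s): [2.79, 2.79, 3.14, 3.14, 3.14, 3.14, 3.14].

INTERFACE

Orientations are given as a unit quaternion [x, y, z, w].
In Python, from plant import manip, cams gives the robot as it stands. Calls block until the motion is done:
- manip.reach(position, orientation): joint-space move of the TCP to a pose.
- manip.servo_line(position, rotation=None, rate=0.15, threshold=None): straight line of the TCP; rotation=None keeps the orientation; rate is the mean speed in m/s. With threshold (N) it stops when the force on the tool has changed by that much, and returns True; else False.
- manip.goto_joints(angles): joint-space move.
- manip.command_gripper(opening, squeeze=None): finger opening in m; squeeze is the grip in N (None keeps the last); returns when the fingers have stopped.
- manip.hold(seconds).
- manip.inverse_kinematics(position, orientation): joint angles nearest the present ones, or None.
- manip.observe(): the state.
- cams.read_camera(name): name is "scene" or "top" or "wrist"; returns the picture (400x640x3 uint8, red, green, blue); there is no depth.
- cams.camera_params(name): a dict with "fx", "fy", "cx", "cy" (pixels), "position" and "rotation" of the camera in the world. Camera axes: x right, y down, z forward; pixel columns grow to the right and rows downward; lengths in m; the calibration is good to about 2 mm. The wrist camera is an equidistant fisheye: a pixel r from the principal point sees the ray r / f radians off the axis. A picture is of the moment at which its call begins: read the wrist's pose just before it. camera_params takes no time and is no camera call; for the wrist camera it gives the pose at the moment of the call.
A pose or a line that the arm cannot do raises manip.IKError and nothing moves.
- manip.close_job(): hands the job in; it is judged then, once.
The state is a dict: "t": time; "joint_pos": joint angles; "qd": joint speeds; "joint_efforts": joint torques, N m; "eef_pos": TCP position; "tcp_rot": TCP orientation; "wrist_force": force on the tool from outside, world axes, zero at the start; "moment": the same for the moment, N m; "width": finger opening in m; "grip_force": force on a finger pad.
Only numpy, scipy, OpenCV 4.12 (cv2) and the standard library are available. Lean on these libraries where they do the work, as an engineer would, in place of code of your own. Each camera call takes 0.05 s, during which the arm holds its last target. There are 200 camera calls.

TASK

On the blue-and-black board test fixture, turn the winged knob a little at a time, with the cam lever still down, until the pointer of the probe carriage lines up with the tooth of the small index clip. Then swing the spring-loaded cam lever up to its highest lift point, standing straight up (not past it), so that the board is pressed to the probes, and finish while still holding it there with the fingers: do not let go. Leave the mug, the solder spool and the jar where they are.

Things in the scene. Friction and masses are not known exactly. Their poses are not given: they have to be found in the camera images.
- fixture: Board test fixture, fixed: dark base plate 230 x 330 x 12 mm, x -100 to +130 from the origin (underside, below the cam shaft); x points away from the robot (yaw within 0.25 rad), y to the knob's side, z up. Between two blue blocks 70 mm high lies a 90 x 90 mm platform with the green board (top 85 mm above the table, 94 when lifted). Knob axis at x 60, y 120 mm; lever arm at y -115 mm.
- knob_grip (a point): Grip point of the winged knob: on its vertical axis, 89 mm above the table. The wing is a bar 44 mm long (this point's x axis) and 12 mm wide (its y axis: pinch across it), from 73 to 101 mm above the table, on a black disc 44 mm wide, top at 73 mm. The axes turn with the knob and match the fixture's when the knob reads 0.
- knob (a joint): Angle of the knob, rad, -2.6 to 2.6, positive anticlockwise seen from above; light friction (about 0.03 N m), stays where it is left. By rack and pinion each radian moves the blue probe carriage and its pointer 10 mm along the fixture's +y.
- pointer_tip (a point): Tip of the small white-ended pointer on the foot of the blue probe carriage, 3 mm wide, pointing to the fixture's +x, 30 mm above the table; moves only along the fixture's y (axes as the fixture's). It starts 7 to 30 mm to the -y side of the tooth. The carriage's column, top 119 mm above the table, stands 52 mm to -y of the pointer; its arm reaches over the board.
- index_tip (a point): Tip of the tooth of the index clip: a small grey metal block 16 x 18 x 12 mm with a white-ended tooth 3 mm wide pointing to the fixture's -x, 30 mm above the table, 1 mm beyond the pointer (axes as the fixture's). Fixed, but clamped at a varying place along the fixture's far edge. Aligned means the same fixture y.
- lever (a joint): Angle of the cam lever, rad: 0 at rest, on its stop, the arm leaning towards the fixture's -x and 15 degrees above level; 1.309 straight up, the cam's highest point (board up 9 mm); 2.2 the far stop, board lower again. A spring pulls it back to 0 (0.24 N m at 0, 0.5 N m upright, so about 5 N at the bar) whenever it is let go.
- lever_bar (a point): Grip point on the lever's black round bar: 12 mm thick, along the fixture's y; this point is 30 mm outboard (-y) of the arm and the bar's free length is 5 to 55 mm from the middle of the arm. It swings at radius 100 mm about lever_hinge. The arm is 10 mm thick in y. At rest the bar is 81 mm above the table, upright 155 mm.
- lever_hinge (a point): Point on the lever's horizontal turning axis (the fixture's y axis direction), in the same fixture y as lever_bar, 55 mm above the table; fixed to the fixture.
- mug: Bystander: white mug 76 mm wide, 90 mm high, loose; origin under its centre. Beyond the lever side of the fixture.
- spool: Bystander: solder spool 52 mm wide, 38 mm high, loose; origin under its centre. Beyond the knob side of the fixture.
- jar: Bystander: small clear jar 44 mm wide, 60 mm high, loose; origin under its centre. Beyond the far side of the fixture.

How it is judged:
By the outcome, as a careful person would: the job done as asked, in the order asked, and still so for the second after the job is handed in, while the arm keeps its last pose, push and grip.
It also fails if it takes over 72 s, if anything falls off the work surface, if the arm or the gripper's body presses on something with over 40 N, if the wrist force passes 120 N, or if a joint passes its speed limit or range.

## Working session

There is one attempt and no reset: what is moved stays moved. The work goes in short steps, each a Python script; the robot and the scene stay as the last script left them, time stands still between calls to the robot, and variables do not carry over. Pictures are saved under pics/ and viewed, at most 10 in all, crops included, and the job is handed in when it is done.

```bash
mkdir -p pics; ls; python3 - <<'E'
from plant import manip,cams
import cv2,numpy as np
np.set_printoptions(precision=4,suppress=True)
for n in ["scene","top"]:
    im=cams.read_camera(n); cv2.imwrite(f"pics/{n}0.png",im[:,:,::-1]); print(n,cams.camera_params(n))
s=manip.observe(); print(s['t'],s['eef_pos'],s['tcp_rot'],s['width'])
print(cams.camera_params("wrist"))
E
```

```text
pics
scene {'fx': 415.5211815109399, 'fy': 415.5211815109399, 'cx': 314.62666676260085, 'cy': 198.7353367359508, 'position': array([ 1.1884, -0.2745,  0.7078]), 'rotation': array([ 0.7952,  0.4637, -0.2049, -0.3327])}
top {'fx': 413.8350042804576, 'fy': 413.8350042804576, 'cx': 310.8400022181943, 'cy': 193.25761985463737, 'position': array([0.5322, 0.0307, 1.0684]), 'rotation': array([ 0.7076, -0.7043,  0.0499, -0.0268])}
0.1 [0.163  0.6285 0.2472] [ 0.1265  0.992  -0.0012 -0.0001] 0.08517556411779136
{'fx': 309.70691628693146, 'fy': 309.70691628693146, 'cx': 321.60274993888856, 'cy': 200.62774099441373, 'position': array([0.0857, 0.6485, 0.3729]), 'rotation': array([0.781 , 0.6046, 0.0945, 0.1246])}
```

View pics/top0.png

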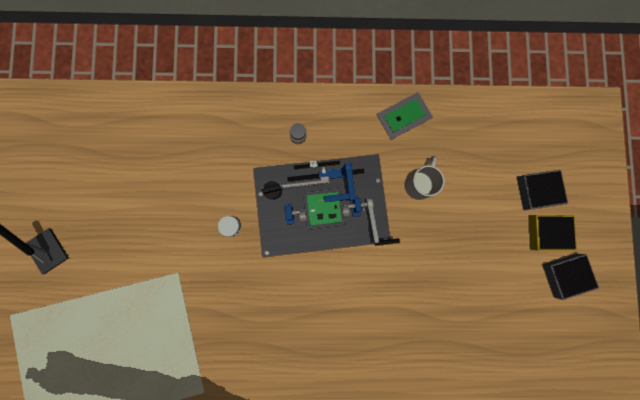

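View pics/scene0.png

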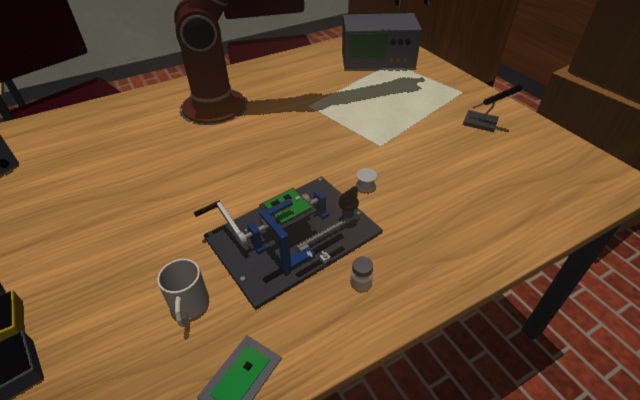

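The top view shows the base plate with corners near (253,168), (379,155), (391,243) and (262,257). The knob is at (272,190), the lever bar at (386,241) and the pointer and clip at about (320,168). I'll enlarge both views.

```bash
python3 - <<'E'
import cv2
a=cv2.imread("pics/top0.png")[145:265,245:405]; cv2.imwrite("pics/c1.png",cv2.resize(a,None,fx=5,fy=5,interpolation=cv2.INTER_CUBIC))
a=cv2.imread("pics/scene0.png")[170:310,190:390]; cv2.imwrite("pics/c2.png",cv2.resize(a,None,fx=4,fy=4,interpolation=cv2.INTER_CUBIC))
E
```

```text
(no output)
```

View pics/c1.png

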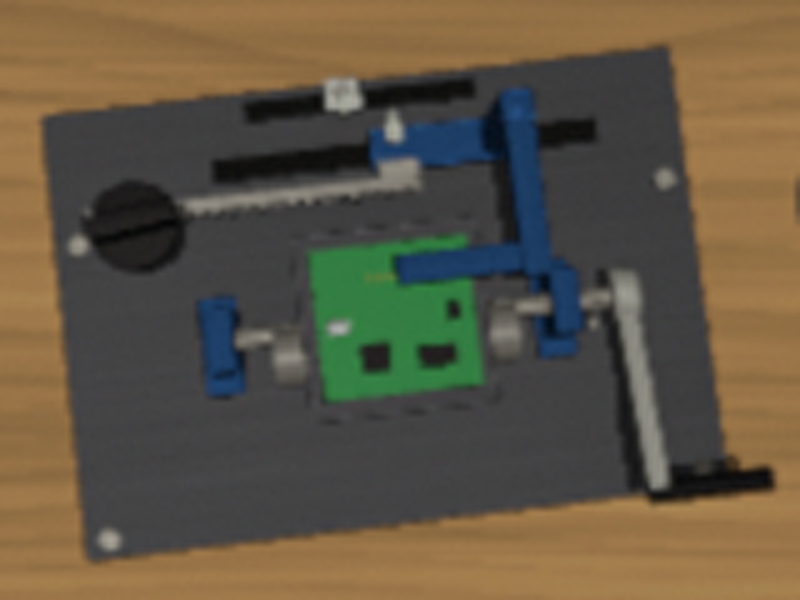

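View pics/c2.png

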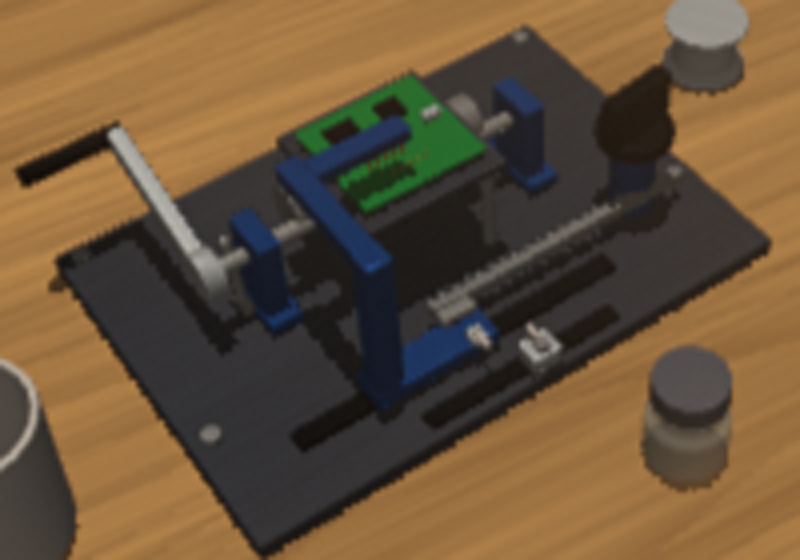

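The crops show the pointer at c1 (393,112) and the tooth at (345,108), roughly 25 mm apart. The wing lies roughly along the fixture's y. Next I'll fit the fixture pose.

```bash
cat > h.py <<'E'
from plant import manip,cams
import cv2,numpy as np
from scipy.spatial.transform import Rotation as R
from scipy.optimize import least_squares
np.set_printoptions(precision=4,suppress=True)
def proj(cam,P):
    p=(np.atleast_2d(P)-cam['position'])@R.from_quat(cam['rotation']).as_matrix()
    return np.c_[cam['fx']*p[:,0]/p[:,2]+cam['cx'],cam['fy']*p[:,1]/p[:,2]+cam['cy']]
def projw(cam,P):
    p=(np.atleast_2d(P)-cam['position'])@R.from_quat(cam['rotation']).as_matrix()
    rho=np.hypot(p[:,0],p[:,1]); th=np.arctan2(rho,p[:,2])
    return np.c_[cam['fx']*th*p[:,0]/rho+cam['cx'],cam['fy']*th*p[:,1]/rho+cam['cy']]
def W(pose,P): # fixture->world
    x,y,a=pose; P=np.atleast_2d(P)
    return P@R.from_euler('z',a).as_matrix().T+[x,y,0]
E
python3 - <<'E'
from h import *
T,S=cams.camera_params("top"),cams.camera_params("scene")
P=np.array([[.13,.165,.012],[.13,-.165,.012],[-.1,.165,.012],[-.1,-.165,.012]])
t=(np.array([[44,118],[668,47],[90,560]])+.5)/5-.5+[245,145]
s=(np.array([[770,242],[262,552],[525,28],[58,258]])+.5)/4-.5+[190,170]
# extra: lever bar end & arm in top, knob disc centre
f=lambda p:np.r_[(proj(T,W(p,P[:3]))-t).ravel(),(proj(S,W(p,P))-s).ravel()]
r=least_squares(f,[.55,.0,.1]);print(r.x,r.fun)
rt=least_squares(lambda p:(proj(T,W(p,P[:3]))-t).ravel(),r.x).x;print(rt)
q=lambda c,p:proj(c,W(r.x,p))
print("knob top crop",(q(T,[.06,.12,.073])-[245,145])*5,"bar end",(q(T,[[-.0966,-.17,.081],[-.0966,-.115,.081]])-[245,145])*5)
print("knob scene crop",(q(S,[.06,.12,.101])-[190,170])*4,"bar end",(q(S,[[-.0966,-.17,.081],[-.0966,-.115,.081]])-[190,170])*4)
np.save("pose.npy",r.x)
k=W(r.x,[.06,.12,.089])[0];print("knob",k,"bar",W(r.x,[-.0966,-.145,.081])[0])
E
```

```text
[ 0.6059 -0.0314  0.1229] [-1.5118 -1.2401 -0.0909 -1.2595 -1.1351 -0.0275  0.2843 -0.7975 -1.0816
 -0.2241 -0.1148 -1.0086 -2.0826  0.2246]
[ 0.6037 -0.0337  0.1219]
knob top crop [[128.9292 219.7711]] bar end [[768.6181 471.262 ]
 [655.2362 485.1607]]
knob scene crop [[633.5026  85.6898]] bar end [[ 15.237  179.0543]
 [109.8693 134.6425]]
knob [0.6507 0.0951 0.089 ] bar [ 0.5278 -0.1871  0.081 ]
```

```bash
cat >> h.py <<'E'
def Q(psi): return (R.from_euler('z',psi)*R.from_euler('x',np.pi)).as_quat()
E
python3 - <<'E'
from h import *
p=np.load("pose.npy"); s=manip.observe(); c=cams.camera_params("wrist")
Rt=R.from_quat(s['tcp_rot'])
print("cam in tool",Rt.inv().apply(c['position']-s['eef_pos']),(Rt.inv()*R.from_quat(c['rotation'])).as_matrix())
k=W(p,[.06,.12,.089])[0]
for d in np.arange(-4.4,4.5,.4):
    q=manip.inverse_kinematics(k,Q(p[2]+d)); print(round(d,2),None if q is None else np.array(q))
E
```

```text
cam in tool [ 0.0798 -0.0003 -0.1256] [[ 0.     -0.9511 -0.3089]
 [ 1.      0.0002 -0.0006]
 [ 0.0006 -0.3089  0.9511]]
-4.4 [-0.316   0.809   0.2451  1.5621 -0.247   0.801   0.4639]
-4.0 [-0.2627  0.8011  0.1495  1.5601 -0.1509  0.7917  0.7834]
-3.6 [-0.2057  0.7969  0.0483  1.558  -0.0487  0.7879  1.0978]
-3.2 [-0.1446  0.797  -0.0595  1.5557  0.0599  0.7907  1.4069]
-2.8 [-0.0852  0.8016 -0.1648  1.5535  0.165   0.8002  1.7194]
-2.4 [-0.0243  0.8112 -0.274   1.5512  0.2725  0.817   2.0308]
-2.0 [ 0.0287  0.8238 -0.3708  1.5492  0.3658  0.8379  2.3548]
-1.6 [ 0.087   0.8429 -0.4804  1.5471  0.4691  0.8683  2.6721]
-1.2 [-0.7116  1.0865  1.1304  1.5759 -1.0458  1.1814 -2.0001]
-0.8 [-0.7116  1.0865  1.1304  1.5759 -1.0458  1.1814 -1.6001]
-0.4 [-0.7116  1.0865  1.1304  1.5759 -1.0458  1.1814 -1.2001]
0.0 [-0.5426  0.8971  0.6829  1.5702 -0.6687  0.9199 -1.0743]
0.4 [-0.4998  0.8718  0.5936  1.5687 -0.5862  0.8851 -0.74  ]
0.8 [-0.4534  0.8498  0.5015  1.5671 -0.499   0.855  -0.4107]
1.2 [-0.4043  0.8314  0.4076  1.5653 -0.408   0.8303 -0.0854]
1.6 [-0.3532  0.8169  0.3126  1.5635 -0.3144  0.8111  0.2369]
2.0 [-0.3005  0.8063  0.2172  1.5615 -0.219   0.7977  0.5573]
2.4 [-0.247   0.7995  0.1215  1.5595 -0.1227  0.79    0.8766]
2.8 [-0.1875  0.7964  0.0163  1.5573 -0.0164  0.788   1.1875]
3.2 [-0.1273  0.7978 -0.0901  1.555   0.0905  0.7928  1.4981]
3.6 [-0.0661  0.8041 -0.199   1.5527  0.1989  0.8047  1.8082]
4.0 [-0.0086  0.8145 -0.3025  1.5506  0.3001  0.8226  2.125 ]
4.4 [ 0.0456  0.8287 -0.4023  1.5486  0.3958  0.8459  2.4475]
```

```bash
python3 - <<'E'
from h import *
p=np.load("pose.npy")
k=W(p,[.06,.12,.20])[0]
manip.reach(k,Q(p[2]+1.57))
manip.hold(.3)
c=cams.camera_params("wrist"); im=cams.read_camera("wrist"); cv2.imwrite("pics/w1.png",im[:,:,::-1]); np.save("w1.npy",c,allow_pickle=True)
s=manip.observe(); print(s['t'],s['eef_pos'],k,s['joint_pos'],s['wrist_force'])
print(projw(c,W(p,[[.06,.12,.101],[.115,0,.03],[.115,-.03,.03]])))
cv2.imwrite("pics/w1b.png",cv2.resize(im[:,:,::-1],(800,500),interpolation=cv2.INTER_CUBIC))
E
```

```text
3.0167 [0.6507 0.0953 0.2   ] [0.6507 0.0951 0.2   ] [-0.4058  0.7004  0.412   1.4689 -0.3047  1.0359  0.198 ] [ 0.4021 -0.2306  0.4256]
[[322.6385 208.5334]
 [370.2573 286.4126]
 [368.3318 306.9266]]
```

View pics/w1b.png

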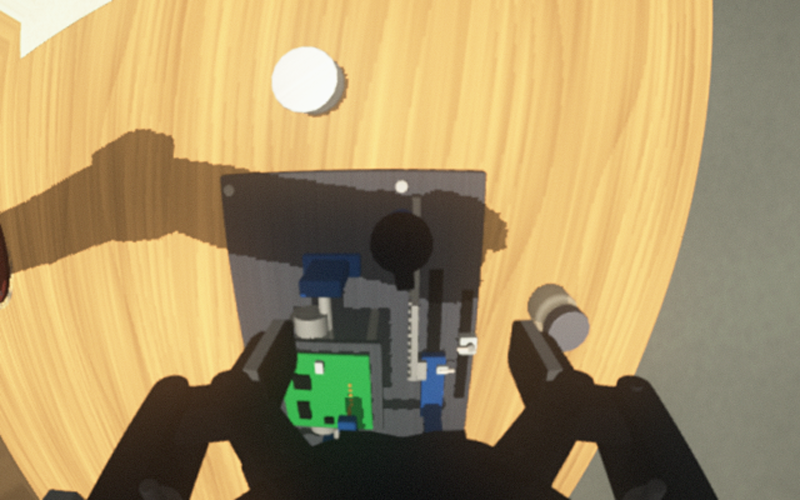

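The wrist view shows the knob disc at (402,243), with the wing running nearly along the tool's x axis. The pointer is near (447,370) and the tooth near (462,347), in the 800-wide image. I'll brighten and zoom a crop.

```bash
python3 - <<'E'
import cv2,numpy as np
im=cv2.imread("pics/w1.png")
a=cv2.resize(im[155:245,285:365],None,fx=6,fy=6,interpolation=cv2.INTER_CUBIC).astype(float)
a=np.clip(255*(a/255)**.4*1.1,0,255)
b=cv2.resize(im[262:312,345:390],None,fx=8,fy=8,interpolation=cv2.INTER_CUBIC)
o=np.zeros((560,800,3),np.uint8); o[:540,:440]=a[:, :440]; o[:400,440:800]=b
cv2.imwrite("pics/c3.png",o)
E
```

```text
(no output)
```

View pics/c3.png

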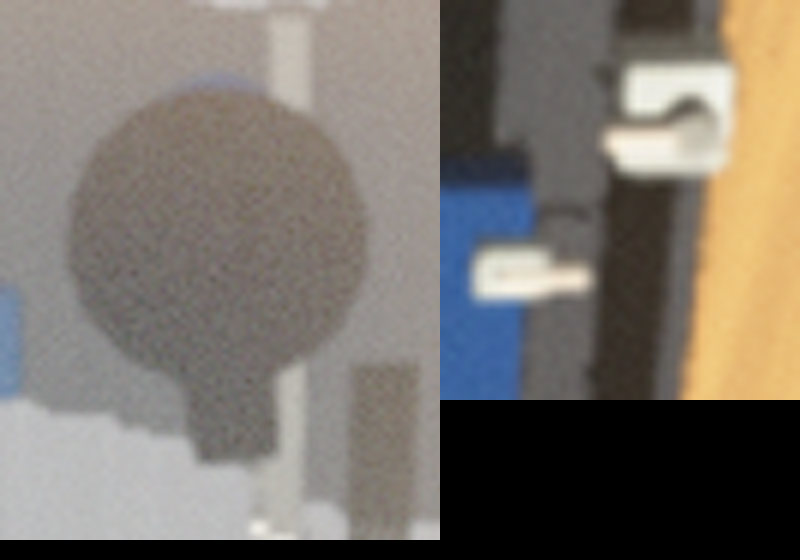

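```bash
cat >> h.py <<'E'
def backw(cam,uv,z): # wrist pixel -> world at height z
    d=(np.asarray(uv,float)-[cam['cx'],cam['cy']])/cam['fx']; th=np.linalg.norm(d)
    v=R.from_quat(cam['rotation']).apply(np.r_[d/th*np.sin(th),np.cos(th)])
    return cam['position']+v*(z-cam['position'][2])/v[2]
def F(pose,X): # world->fixture
    return (np.atleast_2d(X)-[pose[0],pose[1],0])@R.from_euler('z',pose[2]).as_matrix()
E
python3 - <<'E'
from h import *
p=np.load("pose.npy"); c=np.load("w1.npy",allow_pickle=True).item()
a=lambda u,v:(285+(u+.5)/6-.5,155+(v+.5)/6-.5)
b=lambda u,v:(345+(u-440+.5)/8-.5,262+(v+.5)/8-.5)
g=lambda uv,z:F(p,backw(c,uv,z))[0]
print("disc c",g(a(218,233),.070),"sides",g(a(69,233),.070),g(a(367,233),.070))
e1,e2=g(a(197,462),.101),g(a(273,455),.101)
print("wing",e1,e2,"mid",(e1+e2)/2, "ang of end edge",np.arctan2(*(e2-e1)[[1,0]]),"centerline from (60,120)",np.arctan2(*((e1+e2)/2-[.06,.12,0])[[1,0]]))
print("pointer",g(b(592,280),.03),"tooth",g(b(603,140),.03))
E
```

```text
disc c [0.0586 0.1229 0.07  ] sides [0.0372 0.1229 0.07  ] [0.0801 0.1229 0.07  ]
wing [0.0559 0.1007 0.101 ] [0.0659 0.1017 0.101 ] mid [0.0609 0.1012 0.101 ] ang of end edge 0.09924588975773363 centerline from (60,120) -1.523402139248476
pointer [ 0.1082 -0.0142  0.03  ] tooth [0.1081 0.0103 0.03  ]
```

Knob reads about -1.47, and the gap is about 24.5 mm, so it needs about +2.45 rad. I'll grip it and turn it part of the way first.

```bash
python3 - <<'E'
from h import *
p=np.load("pose.npy"); k=W(p,[.0588,.1225,.094])[0]; np.save("k.npy",k)
manip.command_gripper(.045,20)
manip.reach(k+[0,0,.05],Q(p[2]+1.67))
print("touch",manip.servo_line(k,rate=.06,threshold=8))
manip.command_gripper(.0,25)
s=manip.observe();print(s['t'],s['eef_pos'],s['width'],s['grip_force'],s['wrist_force'],s['moment'])
for d in np.arange(1.67,3.68,.25)[1:]:
    manip.reach(k,Q(p[2]+d))
s=manip.observe();print(d,s['t'],s['eef_pos']-k,s['width'],s['wrist_force'],s['moment'],s['joint_pos'])
manip.hold(.2)
c=cams.camera_params("wrist"); im=cams.read_camera("wrist"); cv2.imwrite("pics/w2.png",im[:,:,::-1]); np.save("w2.npy",c,allow_pickle=True)
uv=projw(c,W(p,[[.108,.008,.03]]))[0]; print(uv)
cv2.imwrite("pics/w2b.png",cv2.resize(im[:,:,::-1],(800,500),interpolation=cv2.INTER_CUBIC))
E
```

```text
touch False
5.2 [0.6497 0.0974 0.0945] 0.011246632640984007 30.91852605342865 [0.0194 0.2848 1.3432] [-0.0001 -0.076  -0.0435]
3.67 7.6167 [ 0.0002 -0.001   0.0005] 0.011249799675937767 [-2.0947 -1.447   6.4341] [-0.309   0.217   0.0395] [-0.0617  0.7967 -0.2114  1.5524  0.2093  0.8152  1.8578]
[151.7947 206.5478]
```

View pics/w2b.png

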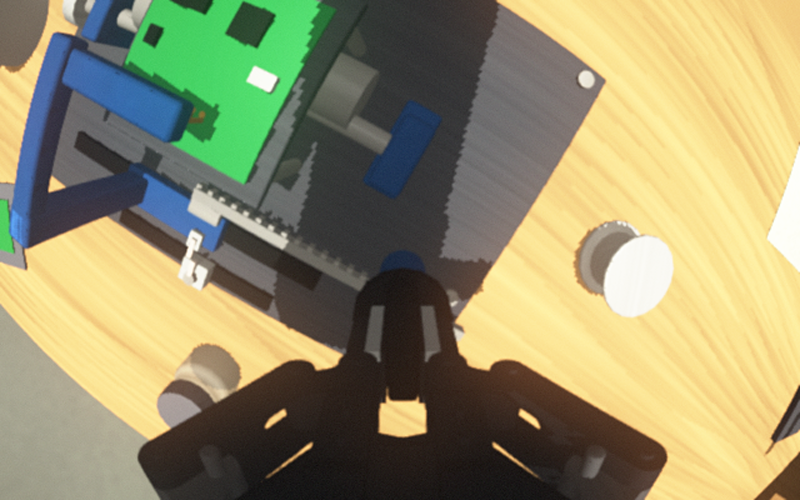

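The grip works: pointer and tooth are now close together, near (190,245). I'll turn 0.4 rad more and look at a crop.

```bash
python3 - <<'E'
from h import *
p=np.load("pose.npy"); k=np.load("k.npy")
for d in [3.87,4.07]: manip.reach(k,Q(p[2]+d))
manip.hold(.3)
c=cams.camera_params("wrist"); im=cams.read_camera("wrist"); cv2.imwrite("pics/w3.png",im[:,:,::-1]); np.save("w3.npy",c,allow_pickle=True)
uv=projw(c,W(p,[[.108,.01,.03]]))[0]; x,y=(uv-[25,25]).astype(int); print(uv,x,y,manip.observe()['t'],manip.observe()['moment'])
a=im[y:y+50,x:x+50,::-1]
i2=cv2.imread("pics/w2.png")[170:220,125:175]
cv2.imwrite("pics/c4.png",np.hstack([cv2.resize(q,(400,400),interpolation=cv2.INTER_CUBIC) for q in (i2,a)]))
E
```

```text
[162.9071 143.068 ] 137 118 8.7667 [-0.3534  0.1415 -0.0005]
```

View pics/c4.png

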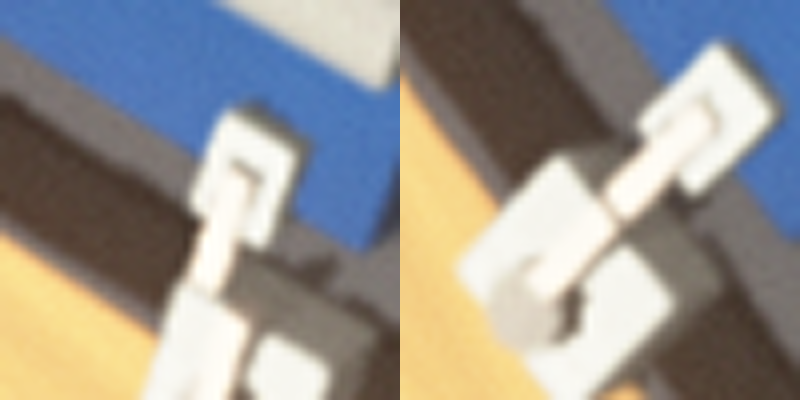

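Right crop: pointer tip at about (620,205), tooth from (615,222) to (545,285), so they're nearly aligned. I'll rectify this image to the fixture plane to measure the residual.

```bash
cat >> h.py <<'E'
def rect(im,c,p,x0,x1,y0,y1,z=.03,res=.0001):
    ys=np.arange(y0,y1,res); xs=np.arange(x1,x0,-res) # rows: x decreasing down ; cols: y increasing
    X,Y=np.meshgrid(xs,ys,indexing='ij'); uv=projw(c,W(p,np.c_[X.ravel(),Y.ravel(),0*X.ravel()+z])).reshape(X.shape+(2,)).astype(np.float32)
    return cv2.remap(im,uv[...,0],uv[...,1],cv2.INTER_CUBIC)
E
python3 - <<'E'
from h import *
p=np.load("pose.npy"); c=np.load("w3.npy",allow_pickle=True).item(); im=cv2.imread("pics/w3.png")
r=rect(im,c,p,.085,.130,-.01,.03); r=cv2.resize(r,None,fx=1.3,fy=1.3)
cv2.imwrite("pics/r3.png",r); print(r.shape)
E
```

```text
(585, 520, 3)
```

View pics/r3.png

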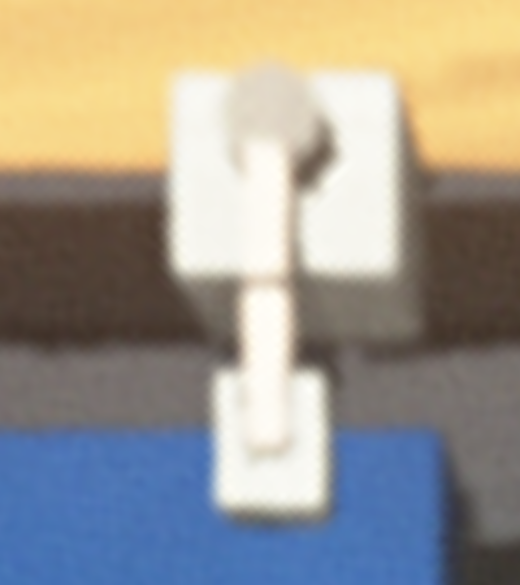

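Rectified at 13 px/mm, the pointer centre is at column ~268 and the tooth at ~270, so they're aligned within about 0.2 mm. I'll release, check that the pointer didn't shift, and go over the lever bar.

```bash
python3 - <<'E'
from h import *
p=np.load("pose.npy"); k=np.load("k.npy")
def tip(im,c):
    r=rect(im,c,p,.105,.1075,-.0,.022).astype(float).mean(2).mean(0); x=np.where(r>170)[0]
    return x.min()/10,x.max()/10
def tooth(im,c):
    r=rect(im,c,p,.1085,.1205,-.0,.022); return r
b=cv2.imread("pics/w3.png"); c0=np.load("w3.npy",allow_pickle=True).item()
print("before",tip(b,c0))
manip.command_gripper(.04)
c=cams.camera_params("wrist"); im=cams.read_camera("wrist")[:,:,::-1].copy(); print("after",tip(im,c)); cv2.imwrite("pics/w4.png",im); np.save("w4.npy",c,allow_pickle=True)
manip.servo_line(k+[0,0,.12],rate=.2)
bar=W(p,[-.0966-.0013,-.145+.0025,.081])[0]
for d in (np.pi/2,-np.pi/2,3*np.pi/2): print(d,manip.inverse_kinematics(bar,Q(p[2]+d)),manip.inverse_kinematics(bar+[.1,.01,.074],Q(p[2]+d)))
d=np.pi/2
manip.reach(bar+[0,0,.13],Q(p[2]+d)); manip.hold(.3)
c=cams.camera_params("wrist"); im=cams.read_camera("wrist")[:,:,::-1].copy(); cv2.imwrite("pics/w5.png",im); np.save("w5.npy",c,allow_pickle=True)
s=manip.observe();print(s['t'],s['eef_pos'],bar)
cv2.imwrite("pics/r5.png",cv2.resize(rect(im,c,p,-.12,.02,-.20,-.09,z=.081,res=.0002),None,fx=.8,fy=.8))
r=rect(im,c,p,-.13,-.06,-.168,-.125,z=.081,res=.0002).mean(2)
for y in (10,60,110,160): 
    x=np.where(r[:,y]<45)[0]; print(y,-.06-.0002*x.min() if len(x) else 0,-.06-.0002*x.max() if len(x) else 0)
b=cv2.resize(rect(im,c,p,-.13,.03,-.20,-.09,z=.081,res=.00025),None,fx=.9,fy=.9)
a=cv2.resize(rect(cv2.imread("pics/w4.png"),np.load("w4.npy",allow_pickle=True).item(),p,.1,.125,0,.02),None,fx=1.8,fy=1.8)
o=np.zeros((580,800,3),np.uint8); o[:b.shape[0],:b.shape[1]]=b; o[:a.shape[0],420:420+a.shape[1]]=a; cv2.imwrite("pics/c5.png",o); print(b.shape)
E
```

```text
before (np.float64(8.5), np.float64(12.3))
after (np.float64(8.4), np.float64(12.3))
1.5707963267948966 [ 0.157   0.7019  0.2227  1.8668 -0.2552  0.6004  0.6632] [ 0.0779  0.7216  0.2836  1.5368 -0.2351  0.9168  0.5608]
-1.5707963267948966 [ 0.7656  0.8196 -0.7742  1.8471  0.7824  0.8108  2.8411] [ 0.7928  0.9763 -1.1516  1.511   0.9174  1.2629  2.7814]
4.71238898038469 [ 0.7656  0.8196 -0.7742  1.8471  0.7824  0.8108  2.8411] [ 0.7928  0.9763 -1.1516  1.511   0.9174  1.2629  2.7814]
11.7417 [ 0.5263 -0.1845  0.2109] [ 0.5262 -0.1848  0.081 ]
10 -0.0948 -0.1032
60 -0.0958 -0.10300000000000001
110 -0.094 -0.10339999999999999
160 -0.0938 -0.1036
(576, 397, 3)
```

View pics/c5.png

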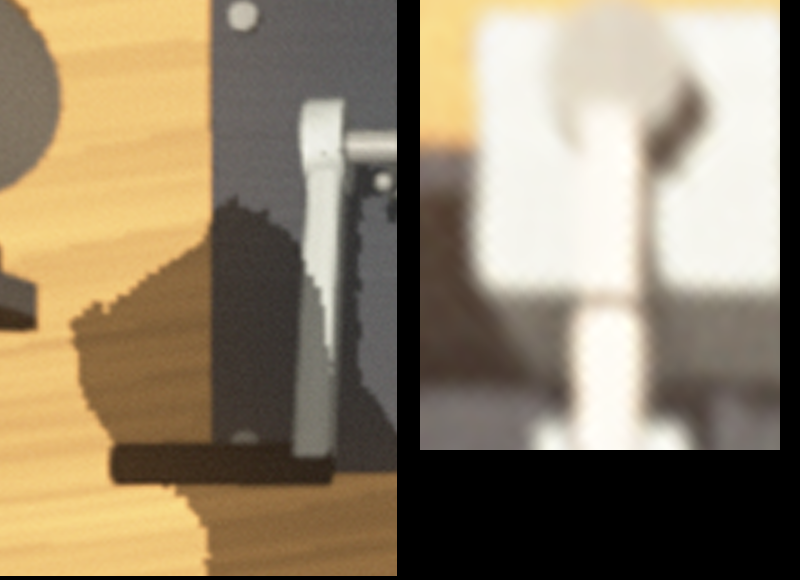

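Pointer still aligned after release (c5 right: both centred at column ~610). The bar is at fixture x ≈ -0.0988, spanning columns 110–335. I'll grip it now.

```bash
python3 - <<'E'
from h import *
p=np.load("pose.npy"); D=np.pi/2
b=W(p,[-.0988,-.1440,.080])[0]
manip.reach(b+[0,0,.05],Q(p[2]+D))
f0=manip.observe()['wrist_force']
print("touch",manip.servo_line(b,rate=.08,threshold=8))
s=manip.observe(); print(F(p,s['eef_pos']),s['wrist_force']-f0)
manip.command_gripper(0,60); manip.hold(.3)
s=manip.observe(); print(s['t'],F(p,s['eef_pos']),F(p,b),s['width'],s['grip_force'],(s['wrist_force']-f0)@R.from_euler('z',p[2]).as_matrix(),s['moment'])
np.save("f0.npy",f0)
E
```

```text
touch False
[[-0.0984 -0.1443  0.0804]] [-0.7317  0.4256  0.7438]
13.6167 [[-0.0981 -0.1442  0.0805]] [[-0.0988 -0.144   0.08  ]] 0.010088860997367369 58.769726157188416 [0.2279 1.1783 4.5937] [ 0.0808 -0.2373  0.0043]
```

```bash
python3 - <<'E'
from h import *
p=np.load("pose.npy"); f0=np.load("f0.npy"); M=R.from_euler('z',p[2]).as_matrix()
for i,th in enumerate(np.linspace(0,1.309,12)[1:]):
    a=th+np.radians(15)
    t=W(p,[-.0018-.1*np.cos(a),-.144,.080-.0259+.1*np.sin(a)])[0]
    manip.servo_line(t,rate=.06)
    s=manip.observe()
    if i%2==0: print(round(th,3),F(p,s['eef_pos'])-F(p,t),(s['wrist_force']-f0)@M,s['width'])
manip.hold(.5); s=manip.observe(); print(s['t'],F(p,s['eef_pos']),(s['wrist_force']-f0)@M,s['width'],s['grip_force'])
for n in("scene","top"): cv2.imwrite(f"pics/{n}9.png",cams.read_camera(n)[:,:,::-1])
c=cams.camera_params("wrist"); im=cams.read_camera("wrist")[:,:,::-1].copy(); cv2.imwrite("pics/w9.png",im); np.save("w9.npy",c,allow_pickle=True)
E
```

```text
0.119 [[-0.0003 -0.0002 -0.0002]] [ 1.7124 -1.1093 -3.8542] 0.009540456237877472
0.357 [[-0.0013 -0.0002  0.0001]] [-4.6018 -1.2161 -3.5341] 0.009448888372296882
0.595 [[-0.0038 -0.0002 -0.0002]] [-7.7511 -1.5842 -2.0596] 0.009763100808542082
0.833 [[-0.0058 -0.0003  0.0013]] [-14.8418   0.0587   9.4388] 0.009367310884133409
1.071 [[-0.0035 -0.0005  0.0038]] [-12.7741   1.611   16.4854] 0.009428431690781357
1.309 [[-0.0017 -0.0006  0.0035]] [-9.2221  0.9717 11.8893] 0.010043381681804409
17.9667 [[-0.0037 -0.1446  0.1576]] [-9.9212  0.3162 11.3312] 0.00950008504337042 62.353994250297546
```

The lag under spring load leaves the bar about 2 mm short of upright (about 0.02 rad). I'll trim that, still holding.

```bash
python3 - <<'E'
from h import *
p=np.load("pose.npy"); f0=np.load("f0.npy"); M=R.from_euler('z',p[2]).as_matrix()
cx=-.0018
for i in range(4):
    e=F(p,manip.observe()['eef_pos'])[0]; err=-.0020-e[0]
    if abs(err)<.0003: break
    cx+=err
    manip.servo_line(W(p,[cx,-.144,.1561])[0],rate=.02); manip.hold(.5)
    s=manip.observe(); print(s['t'],cx,F(p,s['eef_pos']),(s['wrist_force']-f0)@M,s['width'],s['grip_force'])
manip.hold(1.5); s=manip.observe(); print(s['t'],F(p,s['eef_pos']),(s['wrist_force']-f0)@M,s['qd'])
c=cams.camera_params("wrist"); im=cams.read_camera("wrist")[:,:,::-1].copy(); cv2.imwrite("pics/w10.png",im)
# numeric check of bar outer end / lever arm: light-grey arm pixels seen in wrist view vs predicted upright arm
for dx in(-.01,0,.01):
    print(dx,projw(c,W(p,[[-.002+dx,-.165,.155],[-.002+dx,-.1125,.150],[-.002,-.1125,.10]])).round(1).tolist())
hsv=cv2.cvtColor(im,cv2.COLOR_BGR2HSV); m=((hsv[...,1]<40)&(hsv[...,2]>90)).astype(np.uint8)
n,l,st,ce=cv2.connectedComponentsWithStats(m)
for j in range(1,n):
    if st[j,4]>40: print(st[j],ce[j])
E
```

```text
18.9 -0.00013332190773091392 [[-0.0035 -0.1445  0.1577]] [-9.0672 -0.3593  5.9002] 0.009348187070596358 61.57582640647888
19.65 0.001341810332718386 [[-0.0024 -0.1445  0.1577]] [-9.5332 -0.1596  7.0415] 0.009552511703502022 61.75219416618347
20.4 0.00175035282089111 [[-0.0022 -0.1445  0.1577]] [-10.4423  -0.0515   6.8444] 0.009726174019095092 61.79395616054535
21.9 [[-0.0022 -0.1445  0.1577]] [-9.9156  0.4855  7.636 ] [-0.0013  0.0005 -0.001   0.0004 -0.0007 -0.0001 -0.0014]
-0.01 [[304.4, 307.4], [302.2, 208.1], [324.1, 181.1]]
0 [[323.9, 307.5], [324.1, 208.1], [324.1, 181.1]]
0.01 [[343.3, 307.4], [346.0, 208.2], [324.1, 181.1]]
[  214     0   250   209 16924] [341.6947 102.9423]
[384   0  32  50 983] [395.6765  26.9318]
[404   0  21  31 531] [414.3748  15.6008]
[433   0  38  39 744] [452.0376  19.5591]
[538   0  31  27 643] [554.3795  11.451 ]
[  515     0   125   400 25373] [600.9779 250.408 ]
[443  29   8  25 152] [446.2368  40.9868]
[ 306  139   37   73 1525] [323.558  173.7462]
[223 194  10  10  73] [227.8082 198.3288]
[ 477  216   59  105 2068] [505.9695 264.9492]
[323 323  15  26 123] [328.6992 335.0407]
[  0 373  15  10  60] [  6.1667 377.0667]
[  9 392  19   8  94] [ 18.734  396.5426]
```

```bash
python3 - <<'E'
from h import *
im=cv2.imread("pics/w10.png"); hsv=cv2.cvtColor(im,cv2.COLOR_BGR2HSV); m=((hsv[...,1]<40)&(hsv[...,2]>90)).astype(np.uint8)
n,l,st,ce=cv2.connectedComponentsWithStats(m); j=l[173,323]
for v in range(140,212,5):
    x=np.where(l[v]==j)[0]; print(v,x.min(),x.max(),(x.min()+x.max())/2)
p=np.load("pose.npy"); c=cams.camera_params("wrist")
print(projw(c,W(p,[[-.002,-.1175,z] for z in (.055,.08,.1,.12,.15)])).round(1).tolist())
E
```

```text
140 317 331 324.0
145 321 330 325.5
150 320 329 324.5
155 319 329 324.0
160 307 341 324.0
165 306 341 323.5
170 306 342 324.0
175 307 341 324.0
180 312 334 323.0
185 311 334 322.5
190 310 334 322.0
195 309 335 322.0
200 308 336 322.0
205 335 337 336.0
210 335 336 335.5
[[324.1, 172.8], [324.1, 181.0], [324.1, 189.0], [324.1, 198.8], [324.1, 218.4]]
```

```bash
python3 - <<'E'
from h import *
p=np.load("pose.npy")
manip.servo_line(W(p,[.00175+.0012,-.144,.1561])[0],rate=.02); manip.hold(1.)
s=manip.observe(); e=F(p,s['eef_pos'])[0]; print(s['t'],e,s['wrist_force'],s['width'],s['grip_force'])
c=cams.camera_params("wrist"); im=cams.read_camera("wrist")[:,:,::-1].copy()
hsv=cv2.cvtColor(im,cv2.COLOR_BGR2HSV); m=((hsv[...,1]<40)&(hsv[...,2]>90)).astype(np.uint8)
n,l,st,ce=cv2.connectedComponentsWithStats(m); j=l[173,323]
for v in (165,170,182,186,190,194,198):
    x=np.where(l[v]==j)[0]; print(v,x.min(),x.max(),(x.min()+x.max())/2)
E
```

```text
23.2 [-0.0012 -0.1446  0.1577] [-9.3825 -1.4739  7.1378] 0.00968097670015796 61.80950582027435
165 305 340 322.5
170 305 340 322.5
182 311 333 322.0
186 310 334 322.0
190 309 334 321.5
194 308 335 321.5
198 309 336 322.5
```

```bash
python3 -c "
from plant import manip
print(manip.close_job())"
```

```text
the job is handed in; nothing more can be done
None
```

I lined the pointer up with the tooth to within about 0.2 mm, then raised the cam lever to within about 0.01 rad of upright by the camera, and handed the job in at about 23 s with the fingers still holding it.

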